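Clamp a mist-line filter in the leak tester to the click

ROBOT

A 6-joint arm with a two-finger parallel gripper is mounted at the origin on the work surface. World frame = base frame: x ahead of the robot, y to its left, z up, the work surface at z = 0. Lengths are in mm, angles in rad, forces in N, time in s.
With the tool pointing down it reaches from about 250 to 775 mm from the base axis. Payload 4 kg.
Tool frame: the origin (TCP) lies midway between the tips of the shut fingers; the grasp point (between the pads) lies 19 mm behind it (r.hold_point_z is the distance from the TCP to the grasp point, in mm); z points along the fingers, y is the line along which they close (so a half turn about z gives the same grasp; the last joint's range is limited). The gripper opens to 94 mm and grips with 3 to 60 N. Pads are 16 mm wide; open, the fingers measure 119 mm over their backs; the gripper's body (75 mm by 177 mm) begins 78 mm behind the grasp point.
Start: joints at [-1.329, 0.087, 1.371, -0, 1.684, -0.103], TCP at [185.903, -517.649, 205.506] pointing down, gripper open.
Joint ranges: [-3.1, 3.1], [-0.76, 2.03], [0.27, 2.55], [-1.08, 4.22], [0.17, 2.65], [-2.57, 2.57]. Speed limits (rad/s): [2.79, 2.79, 3.14, 3.14, 3.14, 3.14].

INTERFACE

Orientations are given as [roll, pitch, yaw] about the fixed x, y, z axes, in that order (R = Rz(yaw) Ry(pitch) Rx(roll)).
In Python, from plant import r, vision, job gives the robot as it stands.
- The arm moves only by the tool carry_out, never from a script. Its argument "motion" is a list of rows, each a list of 7 numbers: the turn, a rotation vector about the tool's x, y, z in degrees, then the shift along the tool's x, y, z in m, then the closure in counts, from 0 (fully open) to 255 (shut). In form: [[wx, wy, wz, x, y, z, grip], ...]. A call has 1 to 8 rows; each row shifts and turns the commanded pose from where the row before left it, along the tool's axes as they then stand; what a row does not reach is not made up. A row lasts 1/10 s, in which the tool goes at most 50 mm and 8.59 degrees, less where a joint would pass 70% of its speed; a pose out of reach is approached as far as the arm can. A call is refused whole if a number of a shift passes 0.05 or a number of a turn 8.59, either way. A call with a gripper value outside its range is refused whole. The fingers move at their own pace and stop on an object; the grip force is fixed at half the most. Time passes only in rows, so rows that do not move let the fingers close. It gives the time, the measured TCP pose, the force, the opening and the grip force at its end, in the units of the state.
- r.get_state(): the state, without advancing time (a new reading comes with each control period).
- vision.snapshot(name): name is "scene" or "top" or "wrist"; returns a dict with "img" (420x560x3 uint8, red, green, blue), "camera_matrix" (3x3 intrinsics, pixels), "dist_coeffs" ([k1, k2, p1, p2, k3] as OpenCV has them; the pictures are not rectified), "xyz" and "orientation" of the camera in the world. Camera axes: x right, y down, z forward; pixel columns grow to the right and rows downward; lengths in mm; the calibration is good to about 2 mm. A picture is of the moment at which its call begins. There is no depth.
- job.finish_job(): hands the job in; it is judged then, once.
Trained networks look in a picture, given as the dict that the camera call returned (one of the last four; its "shot" number tells which), for a name from the list of things; names that differ only in an ending like _2 or _b are one class to them, and where a whole thing is asked for, a point or a joint stands for the part that bears it (a point fixed in the world has none). Each returns a list of dicts, best first, with "conf" (0 to 1); they miss things now and then, are a little off and sometimes report something else, mostly with a low value. They report only what shows in the picture. A call takes as long as a camera call.
- vision.regions_of(picture, query): "pixels" (420x560 bool, what is visible of it) and "position" ([column, row] in pixels, amid what is visible of it).
The state is a dict: "time": time; "joint_positions": joint angles; "qvel": joint speeds; "effort": joint torques, N m; "position": TCP position; "tool_rot": TCP orientation; "ft_force": force on the tool from outside, world axes, zero at the start; "torque": the same for the moment, N m; "width": opening from 0.0 (shut) to 1.0 (fully open); "gripper_force": force on a finger pad.
Only numpy, scipy, OpenCV 4.12 (cv2) and the standard library are available. Lean on these libraries where they do the work, as an engineer would, in place of code of your own. Each camera call takes 0.05 s, during which the arm holds its last target. There are 200 camera calls.

TASK

Take the clean filter cartridge (white, blue ends), lay it gently in the channel of the leak tester between the ram and the end stop, and let go of it. Then turn the orange slip-clutch cap clockwise, only by the cap and not by the dark hub under it, until the cartridge is squeezed against the stop and the clutch has clicked two or three times; stop there, let go and leave it clamped. Leave the dirty cartridge and the other things where they are.

Things in the scene. Friction and masses are not known exactly. Their poses are not given: they have to be found in the camera images.
- stand: The leak tester, fixed on the table: grey base plate 100 x 270 mm, 10 mm thick, with an aluminium channel along its own y axis. Origin: on the table under the channel, z up. At its -y end a blue gear housing (62 x 66 mm, centre y = -112 mm, top z = 62 mm) carries hub and cap on top; the ram comes out of it towards +y. At the +y end stands a blue end stop (46 mm wide, top z = 60 mm).
- channel (a point): Middle of the channel floor (stand x = 0, y = 0, z = 15 mm; same axes as the stand). Rails along y: inner faces at x = -19 and +19 mm, 5 mm thick, tops 5 mm above the floor, from y = -55 to +45 mm. The end stop is adjustable: its face is somewhere between y = 40 and 64 mm, not measured. The ram's face starts at y = -50 mm, so the cartridge has 10 to 34 mm of play.
- ram: Ram: black rubber pad 28 x 28 mm on a steel rod. Origin: centre of its front face, 17 mm above the channel floor. It advances 12 mm to stand +y per rad of hub turned clockwise from above (50 mm at most), stays where left, and pushes the cartridge along to the stop. At the clutch's limit it presses with 10 to 16 N; over 35 N, possible only by turning the hub, damages the cartridge.
- cap (a joint): Clutch slip in rad: turn of the orange cap clockwise (from above) relative to the dark hub under it; 0 at the start, white lines on both then in line. While the ram is free they turn together and it stays 0 (about 0.21 N m); once the cartridge is tight the hub stands and the cap slips at about 0.40 N m (less is felt once the hand stops); a click is each 0.31 rad. Two or three clicks: 0.5 to 1.1 rad in all.
- cap_grip (a point): On the cap's axis, at the height to grip, about 97 mm above the table. The cap is an upright orange ribbed cylinder, 32 mm diameter, 32 mm tall; this point is 10 mm below its top. The hub under it is 44 mm in diameter, its top 23 mm below this point: keep fingertips off it. Grip with 20 to 40 N. The cap turns about the vertical; clockwise from above tightens.
- cart: The clean filter cartridge, loose: white tube 26 mm diameter with a square blue plate 34 x 34 x 8 mm at each end, 80 mm long along its own y axis, about 120 g. Origin: centre of its underside (tube axis 17 mm above). Symmetrical end for end. It starts lying on the table, in line with the world y axis within 0.6 rad.
- used: The dirty cartridge, same shape and size but brown with dark ends: not to be used, leave it.
- mushroom: A loose brown mushroom, cap 54 mm, 40 mm tall: leave.
- bottle: A bottle, 64 mm diameter, 170 mm tall: leave.
- jar: A jar of spawn, 80 mm diameter, 120 mm tall: leave.
- driver: A screwdriver lying on the table: leave.
- bowl: A steel bowl, 110 mm across, 45 mm tall: leave.
- meter: A black hand-held humidity meter 60 x 100 x 25 mm lying flat: leave.

How it is judged (in metres and radians):
On the way, in this order (a step that is already met when the one before it is completed fails the run):
1. the clean cartridge lies in the channel between ram and stop, let go (x of cart in the frame of stand between -0.004 and 0.004 m and z of cart in the frame of stand between 0.012 and 0.0185 m and y of cart in the frame of stand between -0.014 and 0.032 m and angle between the y axis of cart and the y axis of stand, either way round below 0.08 rad and contact force between the fingers and cart below 0.3 N and linear speed of cart below 0.01 m/s), for 0.2 s.
2. the ram presses the cartridge on the stop and the clutch has slipped two clicks (x of cart in the frame of stand between -0.004 and 0.004 m and z of cart in the frame of stand between 0.012 and 0.0185 m and y of cart in the frame of stand between -0.014 and 0.032 m and angle between the y axis of cart and the y axis of stand, either way round below 0.08 rad and value of joint cap above 0.5 rad and contact force between ram and cart above 6 N), for 0.1 s.
At the end, for the whole second after the job is handed in: The clean cartridge lies flat in the channel (within 4 mm of its middle, in line within 0.08 rad), at rest, pressed between ram and stop with 6 to 35 N; the clutch has slipped between 0.5 and 1.1 rad in all (all of step 2 and value of joint cap below 1.1 rad and contact force between ram and cart below 35 N and linear speed of cart below 0.01 m/s); the robot touches nothing.
It fails at once if the ram presses the cartridge with more than 35 N (overtightened past the clutch) (contact force between ram and cart above 35 N).
It fails at once if the clutch is run on past three clicks (slip over 1.1 rad) (value of joint cap above 1.1 rad).
It fails at once if the cartridge is dropped or rammed into the tester (over 40 N) (contact force between cart and stand above 40 N).
It fails at once if another thing is moved by more than 30 mm (distance of any of used, mushroom, bottle, jar, driver, bowl, meter from where it was at the start of the episode above 0.03 m).
It also fails if it takes over 72 s, if anything falls off the work surface, if the arm or the gripper's body presses on something with over 40 N, if the wrist force passes 120 N, or if a joint passes its speed limit or range.

## Working session

There is one attempt and no reset: what is moved stays moved. The work goes in short steps, Python scripts to look and compute and a tool call to move; the robot and the scene stay as the last step left them, time stands still between calls to the robot, and variables do not carry over. Pictures are saved under pics/ and viewed, at most 10 in all, crops included, and the job is handed in when it is done.

Besides the shell and the picture viewer there is one more tool, called after "Request:" by a JSON object that holds its "api" and its "payload". carry_out: Moves the arm, as the interface text tells. Its arguments: {"type":"object","properties":{"motion":{"type":"array","items":{"type":"array","items":{"type":"number"}}}},"required":["motion"]}

```bash
mkdir -p pics; ls; cat > h.py <<'E'
import numpy as np, cv2
from scipy.spatial.transform import Rotation as R
from plant import r, vision, job
def snap(n,save=None):
    s=vision.snapshot(n)
    if save: cv2.imwrite('pics/'+save+'.png',s['img'][:,:,::-1])
    return s
def cam(s):
    return R.from_euler('xyz',s['orientation']).as_matrix(), np.array(s['xyz'],float)
def ray(s,px,z):
    M,t=cam(s)
    p=cv2.undistortPoints(np.array(px,float).reshape(-1,1,2),np.array(s['camera_matrix']),np.array(s['dist_coeffs'])).reshape(-1,2)
    d=np.c_[p,np.ones(len(p))]@M.T
    return t+d*((z-t[2])/d[:,2])[:,None]
def proj(s,P):
    M,t=cam(s)
    q=(np.array(P,float).reshape(-1,3)-t)@M
    return cv2.projectPoints(q,np.zeros(3),np.zeros(3),np.array(s['camera_matrix']),np.array(s['dist_coeffs']))[0].reshape(-1,2)
E
python3 - <<'E'
from h import *
for n in ['top','scene']:
    s=snap(n,n+'1'); print(n,s['xyz'],s['orientation'],s['camera_matrix'])
    for q in ['stand','cart','used','cap','ram','mushroom','bottle','jar','driver','bowl','meter']:
        for d in vision.regions_of(s,q)[:2]: 
            print(q,round(d['conf'],2),np.round(d['position']),d['pixels'].sum(), np.round(ray(s,[d['position']],15)[0]))
print(r.get_state(), r.hold_point_z)
E
```

```text
pics
top [ 491.59713778  -55.05708093 1461.26803366] [-3.07375918e+00 -2.47772589e-03 -1.54663944e+00] [[465.7929722    0.         273.58909365]
 [  0.         465.7929722  207.91878817]
 [  0.           0.           1.        ]]
stand 0.81 [230. 236.] 2661 [499.  76.  15.]
cart 0.8 [333. 205.] 240 [ 603. -240.   15.]
used 0.53 [324. 262.] 245 [ 427. -218.   15.]
ram 0.63 [233. 237.] 28 [497.  66.  15.]
mushroom 0.67 [164. 164.] 193 [721. 292.  15.]
bottle 0.82 [123. 177.] 611 [675. 420.  15.]
jar 0.78 [420. 210.] 774 [ 593. -516.   15.]
driver 0.77 [263. 147.] 230 [782. -19.  15.]
driver 0.26 [421. 211.] 794 [ 590. -517.   15.]
bowl 0.8 [117. 232.] 1027 [504. 429.  15.]
meter 0.95 [409. 257.] 616 [ 446. -479.   15.]
scene [ 899.98172307  398.0255799  1038.96508988] [-2.5970488  -0.00678377  2.54055073] [[405.53890289   0.         281.40390751]
 [  0.         405.53890289 208.02272807]
 [  0.           0.           1.        ]]
stand 0.82 [336. 248.] 3137 [492.  83.  15.]
cart 0.6 [246. 189.] 281 [ 592. -226.   15.]
cart 0.25 [337. 250.] 3021 [494.  91.  15.]
used 0.84 [293. 164.] 26
[... 461 characters left out ...]
   15.]
{'time': 1.2, 'joint_positions': array([-1.32908830e+00,  8.71854574e-02,  1.37070146e+00,  3.09754302e-05,
        1.68361265e+00, -1.03093208e-01]), 'qvel': array([ 0.00018432, -0.00013049,  0.00082024,  0.00112394, -0.0005088 ,
       -0.00078992]), 'effort': array([-1.47398900e-03, -3.40049422e+01, -3.02601993e+01,  7.15776882e-02,
        2.38055619e-02,  2.34803579e-06]), 'position': array([ 185.91799186, -517.63858061,  205.51309273]), 'tool_rot': array([ 3.14149689e+00, -2.10345028e-05,  3.44804720e-01]), 'ft_force': array([-0.48903104, -0.36951958,  0.2175815 ]), 'torque': array([ 0.01628325, -0.04711605, -0.00145713]), 'gripper_force': 0.0, 'width': 1.0034313267074955} 18.8
```

```bash
python3 - <<'E'
import cv2,numpy as np
a=cv2.imread('pics/top1.png')[180:300,170:350]; b=cv2.imread('pics/scene1.png')[140:320,220:440]
a=cv2.resize(a,None,fx=3,fy=3,interpolation=cv2.INTER_CUBIC);b=cv2.resize(b,None,fx=3,fy=3,interpolation=cv2.INTER_CUBIC)
cv2.imwrite('pics/a.png',a);cv2.imwrite('pics/b.png',b)
E
```

```text
(no output)
```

View pics/a.png

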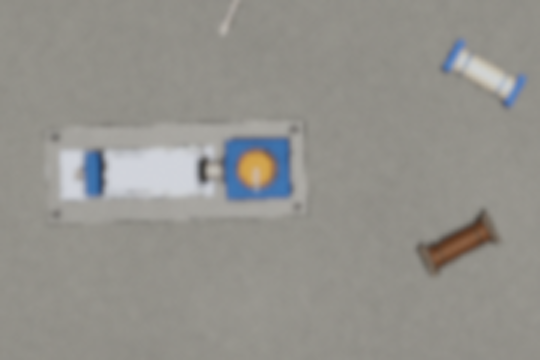

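View pics/b.png

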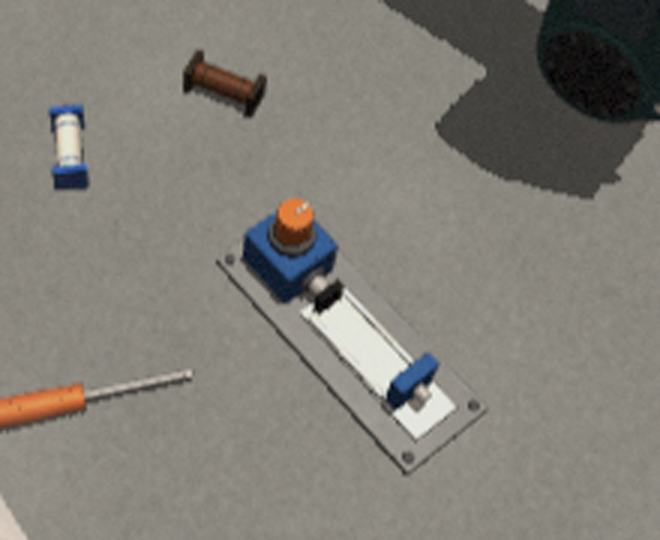

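The top view shows the stand with its y axis near world +y (cap at about (255,237), stop at about (201,237)). The clean cartridge is at about (331,204) and the brown one at about (322,261). The scene view agrees. Next I check the wrist camera mount and plan the approach.

```bash
cat >> h.py <<'E'
def tool():
    st=r.get_state(); return R.from_euler('xyz',st['tool_rot']).as_matrix(), np.array(st['position']), st
def go(P,yaw=None):
    """shift in present tool axes (m) and yaw change (deg about tool z)"""
    M,p,st=tool(); y=st['tool_rot'][2]
    d=None if yaw is None else np.degrees((yaw-y+np.pi)%(2*np.pi)-np.pi)
    print('shift tool axes m',np.round((np.array(P)-p)@M/1000,4),'turn wz deg',None if d is None else round(-d,2))
E
python3 - <<'E'
from h import *
s=snap('wrist'); M,t=cam(s); T,p,st=tool()
print('cam in tool',(t-p)@T, T.T@M, s['camera_matrix'])
s=snap('top')
e=ray(s,[[170+455/3,180+55/3],[170+513/3,180+90/3]],34); print(e, e.mean(0))
c=ray(s,[[170+256/3,180+168/3]],107);print('cap',c, 'stop',ray(s,[[170+95/3,180+173/3]],60))
go([600,-245,260],1.03)
E
```

```text
cam in tool [  83.86284122   -0.42821493 -179.42826181] [[ 1.60719822e-03 -9.58738790e-01 -2.84283925e-01]
 [ 9.99998264e-01  1.80895206e-03 -4.47148343e-04]
 [ 9.42954453e-04 -2.84282712e-01  9.58740033e-01]] [[319.07229981   0.         281.84281242]
 [  0.         319.07229981 210.20553688]
 [  0.           0.           1.        ]]
[[ 621.78416758 -203.48209852   34.        ]
 [ 587.24920831 -263.62166245   34.        ]] [ 604.51668794 -233.55188049   34.        ]
cap [[500.69091887  -5.18576519 107.        ]] stop [[492.00587137 157.71025504  60.        ]]
shift tool axes m [ 0.4819 -0.1166 -0.0545] turn wz deg -39.26
```

Request:
{"api": "carry_out", "payload": {"motion": [[0,0,0,0.02,-0.005,-0.01,0],[0,0,0,0.045,-0.011,-0.007,0],[0,0,0,0.045,-0.011,-0.007,0],[0,0,0,0.045,-0.011,-0.007,0],[0,0,0,0.045,-0.011,-0.007,0],[0,0,0,0.045,-0.011,-0.007,0],[0,0,0,0.045,-0.011,-0.007,0],[0,0,0,0.045,-0.011,0,0]]}}

```text
time: 2.1
position: [475.3, -326.3, 259.1]
tool_rot: [3.139, -0.001, 0.345]
ft_force: [-0.1, -0.8, -0.0]
width: 1.0
gripper_force: 0.0
```

Request:
{"api": "carry_out", "payload": {"motion": [[0,0,0,0.045,-0.011,0,0],[0,0,0,0.045,-0.011,0,0],[0,0,0,0.04,-0.011,0,0],[0,0,-8,0.01,0,0,0],[0,0,-8,0,0,0,0],[0,0,-8,0,0,0,0],[0,0,-8,0,0,0,0],[0,0,-7,0,0,0,0]]}}

```text
time: 2.9
position: [594.2, -248.7, 257.3]
tool_rot: [-3.141, 0.0, 1.031]
ft_force: [-0.5, -0.1, 0.6]
width: 0.998
gripper_force: 0.0
```

```bash
python3 - <<'E'
from h import *
T,p,st=tool(); print(st['time'],p,st['tool_rot'])
s=snap('wrist','w1')
for d in vision.regions_of(s,'cart')[:2]:
    m=d['pixels']; print(d['conf'],d['position'],m.sum())
    rr=cv2.minAreaRect(np.argwhere(m)[:,::-1].astype(np.float32)); b=cv2.boxPoints(rr); g=ray(s,b,22); print(rr,np.round(g,1),g.mean(0), [np.linalg.norm(g[i]-g[(i+1)%4]) for i in range(2)])
E
```

```text
2.9 [ 594.19638325 -248.74280287  257.29764311] [-3.14136031e+00  1.22927884e-04  1.03106427e+00]
0.79 [282.4, 166.7] 1379
((280.97540283203125, 167.29910278320312), (64.20610046386719, 26.159337997436523), 87.99044799804688) [[ 608.4 -187.6   22. ]
 [ 637.4 -203.6   22. ]
 [ 597.7 -277.6   22. ]
 [ 566.9 -260.7   22. ]] [ 602.61051254 -232.3560817    22.        ] [np.float64(33.15878843826532), np.float64(83.99853517397733)]
0.37 [103.0, 41.6] 8729
((96.11235046386719, 30.500133514404297), (137.19410705566406, 87.9793930053711), 50.77432632446289) [[441.3  81.8  22. ]
 [543.4  82.9  22. ]
 [561.8 -52.   22. ]
 [451.5 -59.6  22. ]] [499.50649298  13.25564819  22.        ] [np.float64(102.19189912380494), np.float64(136.1619422977334)]
```

View pics/w1.png

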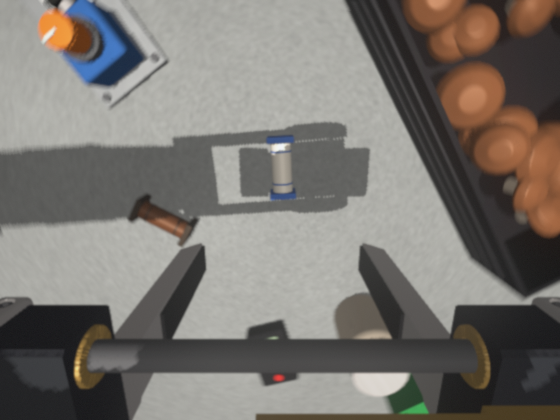

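```bash
python3 - <<'E'
from h import *
go([603,-233.5,8],1.068)
E
```

```text
shift tool axes m [ 0.0177 -0.0003  0.2493] turn wz deg -2.44
```

Request:
{"api": "carry_out", "payload": {"motion": [[0,0,-2.3,0,0,0.02,0],[0,0,0,0.006,0,0.04,0],[0,0,0,0.006,0,0.04,0],[0,0,0,0.006,0,0.03,0],[0,0,0,0,0,0.02,0],[0,0,0,0,0,0,0]]}}

```text
time: 3.6
position: [600.4, -231.8, 102.8]
tool_rot: [-3.133, 0.001, 1.064]
ft_force: [-0.6, 0.6, -0.3]
width: 1.0
gripper_force: 0.0
```

```bash
python3 - <<'E'
from h import *
T,p,st=tool(); print(st['time'],p,st['tool_rot'])
s=snap('wrist','w2')
for d in vision.regions_of(s,'cart')[:1]:
    m=d['pixels']; print(d['conf'],d['position'],m.sum())
    rr=cv2.minAreaRect(np.argwhere(m)[:,::-1].astype(np.float32)); b=cv2.boxPoints(rr); g=ray(s,b,22); print(rr,np.round(g,1),g.mean(0), [np.linalg.norm(g[i]-g[(i+1)%4]) for i in range(2)])
    print((g-p)@T)
go([603,-233.5,8],1.068)
E
```

```text
3.6 [ 600.41569775 -231.79809405  102.79296307] [-3.13304525e+00  5.68621025e-04  1.06351586e+00]
0.7 [285.9, 212.6] 3364
((285.0, 215.0), (98.0, 42.0), 90.0) [[ 608.7 -185.4   22. ]
 [ 638.8 -202.    22. ]
 [ 597.9 -279.8   22. ]
 [ 564.9 -261.7   22. ]] [ 602.56258709 -232.23139053   22.        ] [np.float64(34.30857276796952), np.float64(87.86245214081318)]
[[ 44.60871568 -14.57117566  80.89510992]
 [ 44.71197852  19.73598796  80.60180679]
 [-43.1268884   21.77139847  80.63435775]
 [-43.35311535 -15.82617967  80.95585599]]
shift tool axes m [-0.0001  0.0002  0.0998] turn wz deg -0.22
```

View pics/w2.png

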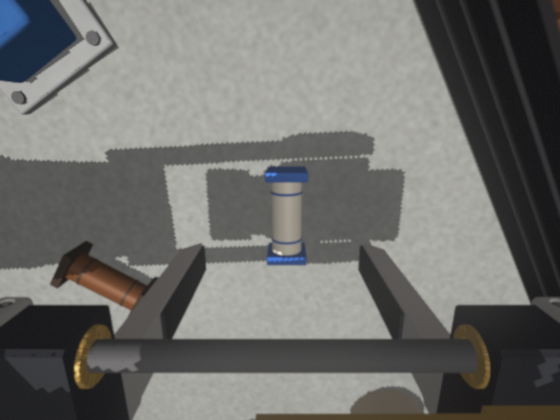

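The cartridge is at about (286,213), upright in the picture and between the fingers. The dirty one is near the left finger, so I'll close the fingers part-way before going down.

Request:
{"api": "carry_out", "payload": {"motion": [[0,0,0,0,0.0025,0,90],[0,0,0,0,0,0,90],[0,0,0,0,0,0.03,90],[0,0,0,0,0,0.03,90],[0,0,0,0,0,0.01,90],[0,0,0,0,0,0,90],[0,0,0,0,0,0,90]]}}

```text
time: 4.4
position: [606.0, -234.9, 39.2]
tool_rot: [3.139, -0.0, 1.065]
ft_force: [-0.3, 0.3, -0.4]
width: 0.647
gripper_force: 0.0
```

Request:
{"api": "carry_out", "payload": {"motion": [[0,0,0,0,0,0,90],[0,0,0,0,0,0,90]]}}

```text
time: 4.6
position: [606.1, -234.9, 39.6]
tool_rot: [3.138, -0.0, 1.066]
ft_force: [0.2, -0.4, 0.1]
width: 0.65
gripper_force: 0.0
```

```bash
python3 - <<'E'
from h import *
T,p,st=tool(); print(st['time'],p,st['tool_rot'])
s=snap('wrist')
for d in vision.regions_of(s,'cart')[:1]:
    m=d['pixels']
    rr=cv2.minAreaRect(np.argwhere(m)[:,::-1].astype(np.float32)); b=cv2.boxPoints(rr); g=ray(s,b,24); print(d['conf'],rr,g.mean(0)); print((g-p)@T)
E
```

```text
4.6 [ 606.10748753 -234.8636064    39.56756628] [ 3.13808794e+00 -1.45053914e-04  1.06559496e+00]
0.97 ((275.0, 243.49996948242188), (55.99999237060547, 126.99998474121094), -0.0) [ 602.64639038 -232.14986022   24.        ]
[[-44.40853538 -24.20673663  15.47638225]
 [ 45.7933563  -21.5539674   15.49876372]
 [ 45.82821603  13.16272326  15.62044148]
 [-44.42357961  15.01130497  15.61382881]]
```

Request:
{"api": "carry_out", "payload": {"motion": [[0,0,0,0,-0.004,0.01,90],[0,0,0,0,0,0.012,90],[0,0,0,0,0,0.008,90],[0,0,0,0,0,0,90],[0,0,0,0,0,0,90]]}}

```text
time: 5.2
position: [601.1, -232.2, 6.6]
tool_rot: [-3.14, 0.0, 1.066]
ft_force: [0.0, -1.1, 0.0]
width: 0.647
gripper_force: 0.0
```

Request:
{"api": "carry_out", "payload": {"motion": [[0,0,0,0,0,-0.0015,90],[0,0,0,0,0,0,160],[0,0,0,0,0,0,230],[0,0,0,0,0,0,255],[0,0,0,0,0,0,255],[0,0,0,0,0,0,255],[0,0,0,0,0,0,255]]}}

```text
time: 5.9
position: [601.7, -232.6, 9.1]
tool_rot: [3.141, 0.0, 1.066]
ft_force: [-0.2, 0.8, -0.3]
width: 0.272
gripper_force: 30.0
```

Request:
{"api": "carry_out", "payload": {"motion": [[0,0,0,0,0,-0.01,255],[0,0,0,0,0,-0.03,255],[0,0,0,0,0,-0.045,255],[0,0,-7.2,0,0,-0.045,255],[0,0,-7.2,0,0,-0.045,255],[0,0,-7.2,0,0,-0.03,255],[0,0,-7.2,0,0,-0.015,255],[0,0,0,0,0,0,255]]}}

```text
time: 6.7
position: [602.5, -232.9, 233.4]
tool_rot: [3.135, 0.003, 1.568]
ft_force: [0.3, 0.1, -1.2]
width: 0.272
gripper_force: 30.0
```

Request:
{"api": "carry_out", "payload": {"motion": [[0,0,0,0.02,-0.007,0,255],[0,0,0,0.04,-0.014,0,255],[0,0,0,0.045,-0.016,0,255],[0,0,0,0.045,-0.016,0,255],[0,0,0,0.045,-0.016,0,255],[0,0,0,0.045,-0.016,0,255],[0,0,0,0.04,-0.014,0,255],[0,0,0,0.012,-0.003,0,255]]}}

```text
time: 7.5
position: [497.7, 63.3, 227.6]
tool_rot: [-3.138, -0.001, 1.57]
ft_force: [-0.4, 0.4, -1.9]
width: 0.267
gripper_force: 30.0
```

Request:
{"api": "carry_out", "payload": {"motion": [[0,0,0,0,0,0,255],[0,0,0,0,0,0,255]]}}

```text
time: 7.7
position: [500.2, 59.1, 228.0]
tool_rot: [-3.14, 0.001, 1.567]
ft_force: [-0.4, -0.3, -2.2]
width: 0.267
gripper_force: 30.0
```

```bash
python3 - <<'E'
from h import *
T,p,st=tool(); print(st['time'],p,st['tool_rot'])
s=snap('wrist','w3')
for q in ['cart','stand','cap','ram']:
  for d in vision.regions_of(s,q)[:2]: print(q,d['conf'],d['position'],d['pixels'].sum())
s=snap('top','t3')
E
```

```text
7.7 [500.16111259  59.06854376 228.03233633] [-3.14024719e+00  1.14488003e-03  1.56687391e+00]
cart 0.86 [281.7, 259.0] 7353
stand 0.97 [273.5, 128.2] 12374
```

View pics/w3.png

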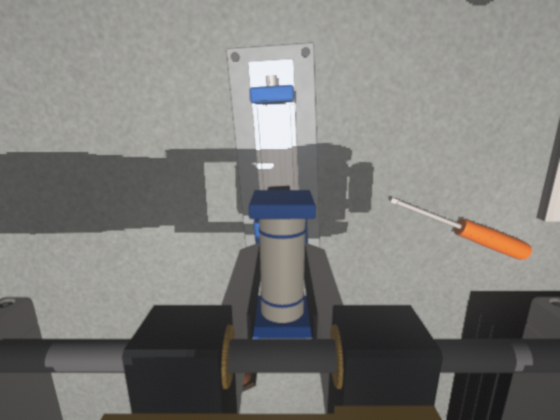

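The wrist view shows the held cartridge centred at about (282,260). The plate's far corners are at (229,49) and (313,43), the stop at (272,94) and the ram pad at about (279,188).

```bash
python3 - <<'E'
from h import *
s=snap('wrist','w4'); im=s['img']
T,p,st=tool(); print(st['time'],p)
c=ray(s,[[229,49],[313,43]],10); print('far corners',c, np.linalg.norm(c[0]-c[1]))
# stop top edge mask (blue)
hsv=cv2.cvtColor(im,cv2.COLOR_RGB2HSV)
b=((hsv[...,0]>100)&(hsv[...,0]<125)&(hsv[...,1]>120)).astype(np.uint8); b[120:]=0
ys,xs=np.nonzero(b); print('stop px',xs.min(),xs.max(),ys.min(),ys.max(), cv2.boxPoints(cv2.minAreaRect(np.c_[xs,ys].astype(np.float32))))
# rails: bright channel extents per row
g=im.mean(2)
for y in (65,72,105,115,125,135):
    row=g[y,225:325]; w=np.nonzero(row>225)[0]; print(y,w.min()+225 if len(w) else None,w.max()+225 if len(w) else None)
z=cv2.resize(im[30:260,210:340],None,fx=4.5,fy=2.6,interpolation=cv2.INTER_CUBIC)
cv2.imwrite('pics/w4c.png',z[:,:,::-1])
t=snap('top'); 
M=cv2.imread('pics/top1.png')[180:300,170:350]
cv2.imwrite('pics/t1c.png',cv2.resize(M[30:85,0:115],None,fx=6.5,fy=6.5,interpolation=cv2.INTER_CUBIC))
E
```

```text
8.05 [500.48770307  58.99206694 228.78584788]
far corners [[441.62817115 215.47231948  10.        ]
 [536.62791739 221.32013503  10.        ]] 95.17956047194188
stop px 250 291 86 101 [[249.50345   87.558624]
 [290.83102   85.127594]
 [291.6517    99.079315]
 [250.32413  101.510345]]
65 248 291
72 249 291
105 252 293
115 253 293
125 254 293
135 255 293
```

View pics/w4c.png

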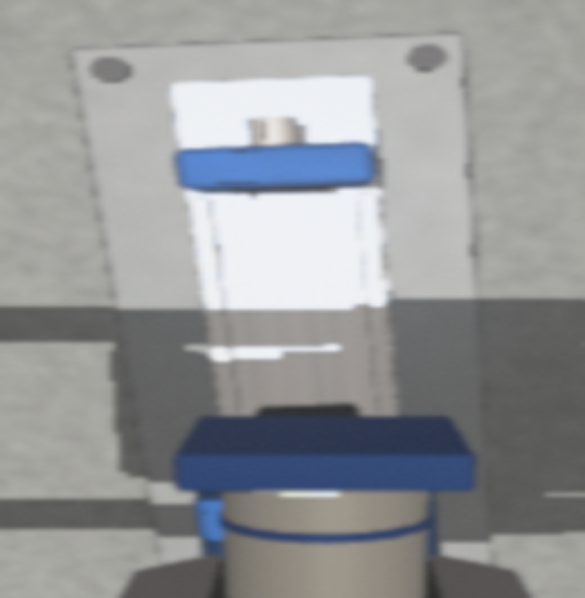

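View pics/t1c.png

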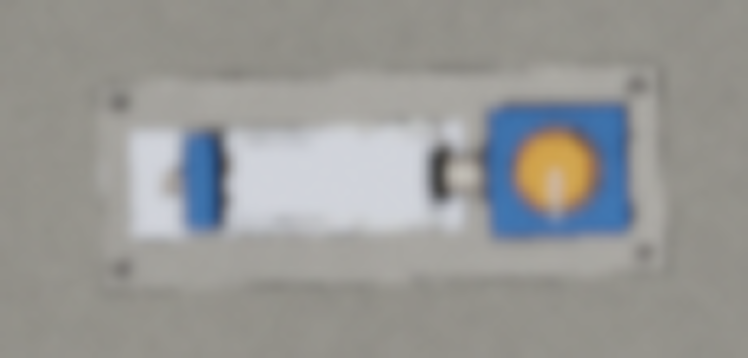

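```bash
cat > fit.py <<'E'
from h import *
from scipy.optimize import least_squares
t=snap('top'); w=snap('wrist')
tp=lambda a:np.array(a,float)/6.5+[170,210]
wp=lambda a:np.array(a,float)/[4.5,2.6]+[210,30]
TH=tp([(120,102),(121,268),(643,251),(638,85)]); WH=wp([(112,70),(427,57)])
TB=tp([(490,108),(628,102),(632,237),(492,238)]); TC=tp([(556,170)]); TR=tp([(434,172)])
def model(v):
    x,y,a,yc,hx,hy,ys,dx,dy=v
    W=lambda P:np.array([[x+np.cos(a)*p[0]-np.sin(a)*p[1],y+np.sin(a)*p[0]+np.cos(a)*p[1],p[2]] for p in P])
    pt=lambda P:proj(t,W(P)+[dx,dy,0])
    res=[pt([(hx,yc+hy,10),(-hx,yc+hy,10),(-hx,yc-hy,10),(hx,yc-hy,10)])-TH,
     pt([(31,-79,62),(31,-145,62),(-31,-145,62),(-31,-79,62)])-TB, pt([(0,-112,107)])-TC, pt([(0,-50,46)])-TR,
     proj(w,W([(-hx,yc+hy,10),(hx,yc+hy,10)]))-WH,
     # channel stop back? stop top face corners (wrist), front face at ys
     proj(w,W([(-23,ys,60),(23,ys,60)]))-wp([(183,186),(373,181)]),
     # rail outer edges (wrist), x only
     (proj(w,W([(-24,15,20),(24,15,20)]))-wp([(207,308),(390,305)]))[:,:1]*[1,0]]
    return res
f=lambda v:np.concatenate([np.concatenate([q.ravel() for q in model(v)]),[v[7]/2,v[8]/2]])
o=least_squares(f,[500,107,0,-15,40,125,50,0,0],loss='soft_l1')
print('x,y,a,yc,hx,hy,stop,d',np.round(o.x,3))
for q in model(o.x): print(np.round(q,1).tolist())
E
python3 fit.py
```

```text
x,y,a,yc,hx,hy,stop,d [ 4.94310e+02  1.06766e+02  6.00000e-02 -2.22850e+01  3.98880e+01
  1.25832e+02  5.16930e+01 -2.90000e-01 -1.57600e+00]
[[-1.0, 0.2], [-0.5, 0.3], [0.1, 0.0], [-0.1, -0.1]]
[[-0.4, -0.5], [0.4, -0.3], [0.5, -0.4], [0.0, 0.2]]
[[0.3, -0.2]]
[[-0.7, 0.4]]
[[0.5, 0.1], [0.4, 0.3]]
[[-0.6, 0.5], [1.6, -0.5]]
[[-0.8, -0.0], [-1.1, -0.0]]
```

```bash
cat > st.py <<'E'
from h import *
X,Y,A=494.3,106.8,0.060
def S(P): P=np.atleast_2d(np.array(P,float)); return np.c_[X+np.cos(A)*P[:,0]-np.sin(A)*P[:,1],Y+np.sin(A)*P[:,0]+np.cos(A)*P[:,1],P[:,2]]
E
python3 - <<'E'
from st import *
T,p,st=tool(); print(p,st['tool_rot'])
w=snap('wrist')
g=ray(w,[[251,192.5],[314.5,192]],p[2]+25); print('plate far top edge in tool',(g-p)@T)
g=ray(w,[[256,330],[311,330]],p[2]+25); print('near',(g-p)@T)
go(S([0,-20,85])[0],np.pi/2+A)
E
```

```text
[500.34783808  59.51830704 228.93106896] [-3.14158540e+00  8.75774240e-05  1.56753089e+00]
plate far top edge in tool [[ 47.3420916  -14.86204615 -25.00403845]
 [ 47.64763381  16.66503038 -25.00429376]]
near [[-32.8050911  -14.09615345 -24.99702492]
 [-32.75677779  17.15141853 -24.99725568]]
shift tool axes m [ 0.0272 -0.0049  0.144 ] turn wz deg -3.61
```

Request:
{"api": "carry_out", "payload": {"motion": [[0,0,-3.6,0,0,0,255],[0,0,0,0.006,-0.002,0.02,255],[0,0,0,0.008,-0.003,0.04,255],[0,0,0,0.006,-0.001,0.045,255],[0,0,0,0,0,0.03,255],[0,0,0,0,0,0.01,255],[0,0,0,0,0,0,255],[0,0,0,0,0,0,255]]}}

```text
time: 9.05
position: [494.4, 79.4, 85.9]
tool_rot: [3.138, 0.0, 1.631]
ft_force: [-1.1, 0.2, -1.6]
width: 0.269
gripper_force: 30.0
```

```bash
python3 - <<'E'
from st import *
T,p,st=tool(); print(st['time'],p,st['tool_rot'])
w=snap('wrist','w5'); im=w['img']
print('pred rails outer@y45,in',proj(w,S([(-24,45,20),(-19,45,20),(19,45,20),(24,45,20),(-23,52,60),(23,52,60),(-50,110,10),(50,110,10)])).round(1).tolist())
E
```

```text
9.05 [494.4363464   79.43173857  85.90041025] [3.13833601e+00 1.45108652e-04 1.63094091e+00]
pred rails outer@y45,in [[250.8, 131.9], [257.5, 131.9], [308.3, 132.0], [315.0, 132.0], [246.3, 123.4], [320.4, 123.5], [213.6, 38.3], [352.4, 38.7]]
```

View pics/w5.png

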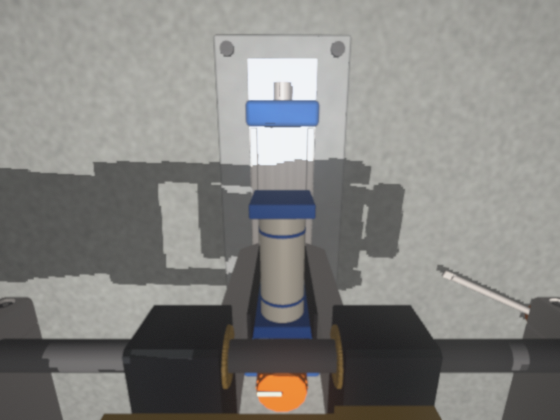

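The stop, the plate holes and the held cartridge all centre on column 282.5, with edges parallel, so it is aligned to within about 0.5 mm. The stop face is at about y = 51. I'll move forward and down to just above the rails.

Request:
{"api": "carry_out", "payload": {"motion": [[0,0,0,0.01,0,0,255],[0,0,0,0.011,0,0.01,255],[0,0,0,0,0,0.02,255],[0,0,0,0,0,0.017,255],[0,0,0,0,0,0.007,255],[0,0,0,0,0,0,255],[0,0,0,0,0,0,255],[0,0,0,0,0,0,255]]}}

```text
time: 9.9
position: [492.4, 100.6, 30.7]
tool_rot: [3.14, -0.0, 1.631]
ft_force: [0.8, 0.3, -1.5]
width: 0.271
gripper_force: 30.0
```

```bash
python3 - <<'E'
from st import *
T,p,st=tool(); print(st['time'],p,st['tool_rot'],st['ft_force'])
print('tcp in stand', np.array([[np.cos(A),np.sin(A)],[-np.sin(A),np.cos(A)]])@(p[:2]-[X,Y]))
w=snap('wrist','w6'); im=w['img']
g=cv2.cvtColor(im,cv2.COLOR_RGB2HSV)
for y in range(110,250,12):
    h=g[y]; b=np.nonzero((h[:,0]>100)&(h[:,0]<125)&(h[:,1]>110))[0]
    gr=np.nonzero(im[y].mean(1)>215)[0]; gr=gr[(gr>200)&(gr<360)]
    print(y,(b.min(),b.max(),(b.min()+b.max())/2) if len(b) else None,(gr.min(),gr.max(),(gr.min()+gr.max())/2) if len(gr) else None)
E
```

```text
9.9 [492.3988439  100.63599309  30.71037273] [ 3.13996038e+00 -6.26870605e-07  1.63116710e+00] [ 0.77643641  0.25281933 -1.50702992]
tcp in stand [-2.26735359 -6.03891409]
110 None (np.int64(241), np.int64(326), np.float64(283.5))
122 None (np.int64(241), np.int64(325), np.float64(283.0))
134 None (np.int64(242), np.int64(325), np.float64(283.5))
146 (np.int64(238), np.int64(330), np.float64(284.0)) None
158 (np.int64(237), np.int64(330), np.float64(283.5)) None
170 (np.int64(238), np.int64(330), np.float64(284.0)) None
182 None None
194 (np.int64(272), np.int64(308), np.float64(290.0)) None
206 (np.int64(250), np.int64(314), np.float64(282.0)) None
218 None None
230 None None
242 None None
```

View pics/w6.png

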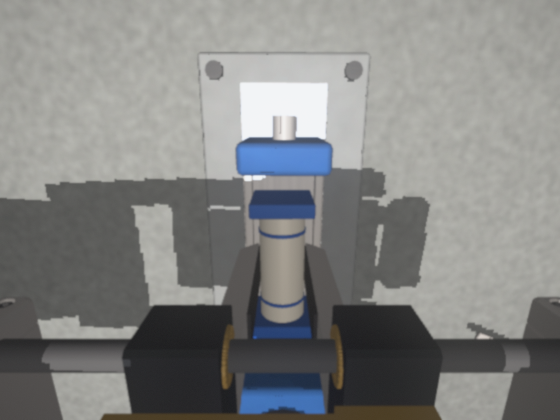

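Stop centre is at column 284 and cartridge centre at 282, about 1 mm off. I'll correct +1 mm in tool y and lower slowly.

Request:
{"api": "carry_out", "payload": {"motion": [[0,0,0,0,0.001,0,255],[0,0,0,0,0,0.002,255],[0,0,0,0,0,0.002,255],[0,0,0,0,0,0.001,255],[0,0,0,0,0,0,255],[0,0,0,0,0,0,255]]}}

```text
time: 10.55
position: [492.7, 100.5, 24.8]
tool_rot: [-3.141, 0.0, 1.631]
ft_force: [-0.1, -0.1, -2.1]
width: 0.266
gripper_force: 30.0
```

Request:
{"api": "carry_out", "payload": {"motion": [[0,0,0,0,0,0.0006,255],[0,0,0,0,0,0,255],[0,0,0,0,0,0,255]]}}

```text
time: 10.85
position: [492.8, 100.5, 24.4]
tool_rot: [3.142, 0.0, 1.631]
ft_force: [0.4, -0.4, -0.6]
width: 0.264
gripper_force: 30.0
```

Request:
{"api": "carry_out", "payload": {"motion": [[0,0,0,0,0,0.0003,255],[0,0,0,0,0,0,255],[0,0,0,0,0,0,150],[0,0,0,0,0,0,110],[0,0,0,0,0,0,90],[0,0,0,0,0,0,90],[0,0,0,0,0,0,90]]}}

```text
time: 11.55
position: [492.9, 100.5, 24.2]
tool_rot: [3.141, 0.0, 1.631]
ft_force: [0.7, 0.5, -0.5]
width: 0.636
gripper_force: 0.0
```

Request:
{"api": "carry_out", "payload": {"motion": [[0,0,0,0,0,0,90],[0,0,0,0,0,-0.01,90],[0,0,0,0,0,-0.03,90],[0,0,0,0,0,-0.045,90],[0,0,0,0,0,-0.045,90],[0,0,0,0,0,-0.02,90],[0,0,0,0,0,0,90],[0,0,0,0,0,0,90]]}}

```text
time: 12.35
position: [492.6, 100.5, 173.9]
tool_rot: [3.141, 0.0, 1.631]
ft_force: [-0.3, 0.3, -1.6]
width: 0.646
gripper_force: 0.0
```

```bash
python3 - <<'E'
from st import *
T,p,st=tool(); print(st['time'],p,st['tool_rot'],st['width'],st['joint_positions'])
w=snap('wrist','w7')
for q in ['cart','cap']:
  for d in vision.regions_of(w,q)[:1]: 
    b=cv2.boxPoints(cv2.minAreaRect(np.argwhere(d['pixels'])[:,::-1].astype(np.float32))); print(q,d['conf'],b.round().tolist())
E
```

```text
12.35 [492.6145508  100.4649821  173.93232702] [3.14135409e+00 9.42510335e-05 1.63105867e+00] 0.6456793809147714 [ 8.84353355e-02 -1.00539828e-02  1.53365814e+00 -1.01045223e-04
  1.61775268e+00  2.81682237e-02]
cart 0.9 [[264.0, 158.0], [299.0, 158.0], [299.0, 240.0], [264.0, 240.0]]
cap 0.55 [[263.0, 297.0], [299.0, 297.0], [299.0, 339.0], [263.0, 339.0]]
```

View pics/w7.png

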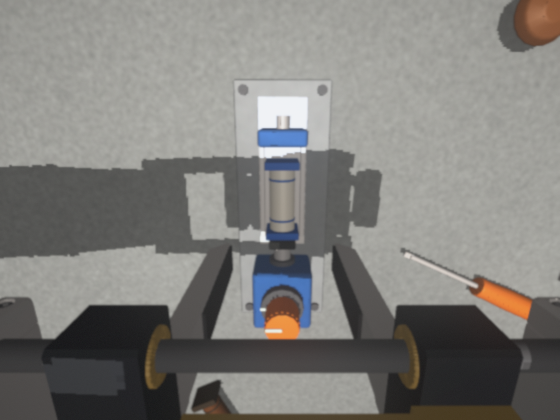

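The clean cartridge lies between ram pad and stop (rows 158–240, column 282), parallel to the rails. Next I go over the cap.

```bash
python3 - <<'E'
from st import *
T,p,st=tool(); w=snap('wrist')
B=np.array([[np.cos(A),np.sin(A)],[-np.sin(A),np.cos(A)]])
g=ray(w,[[264,160],[299,160]],49); print('cart far top edge in stand',(B@(g[:,:2]-[X,Y]).T).T)
g=ray(w,[[258,146],[307,146]],60); print('stop',(B@(g[:,:2]-[X,Y]).T).T)
go(S([0,-112,180])[0])
E
```

```text
cart far top edge in stand [[-20.09466038  37.5673967 ]
 [ 12.92363677  37.65015016]]
stop [[-24.65337064  51.54770628]
 [ 19.34346168  51.64995849]]
shift tool axes m [-0.1058  0.0031 -0.0083] turn wz deg None
```

Request:
{"api": "carry_out", "payload": {"motion": [[0,0,0,-0.02,0,0,90],[0,0,0,-0.035,0,-0.005,90],[0,0,0,-0.035,0.001,0,90],[0,0,0,-0.016,0,0,90],[0,0,0,0,0,0,90],[0,0,0,0,0,0,90]]}}

```text
time: 13.15
position: [499.6, -4.9, 177.9]
tool_rot: [-3.139, -0.001, 1.63]
ft_force: [-0.6, 0.3, -0.4]
width: 0.648
gripper_force: 0.0
```

```bash
cat > cap.py <<'E'
from st import *
T,p,st=tool(); print(st['time'],p,st['tool_rot'],st['joint_positions'])
w=snap('wrist')
for d in vision.regions_of(w,'cap')[:1]: print('net',d['conf'],d['position'],d['pixels'].sum())
hsv=cv2.cvtColor(w['img'],cv2.COLOR_RGB2HSV)
o=((hsv[...,0]>6)&(hsv[...,0]<20)&(hsv[...,1]>180)&(hsv[...,2]>60)).astype(np.uint8); 
n,l,sts,c=cv2.connectedComponentsWithStats(o)
for i in np.argsort(-sts[1:,4])[:3]+1: print('orange',sts[i],c[i])
pr=proj(w,S([(0,-112,107)])+[-2.5,0,0])[0]; print('pred top centre',pr)
# bright orange top vs darker side
i=1+np.argmin([np.linalg.norm(c[k]-pr) if sts[k,4]>200 else 9e9 for k in range(1,n)])
m=l==i; v=hsv[...,2]; print('V percentiles',np.percentile(v[m],[10,50,90]))
ys,xs=np.nonzero(m); pts=np.c_[xs,ys]
e=cv2.fitEllipse(cv2.convexHull(pts.astype(np.int32))); print('ellipse',e)
x0,y0,ww,hh=sts[i,:4]
for y in range(y0,y0+hh,5): print(y,''.join('%4d'%v[y,x] if m[y,x] else '   .' for x in range(x0,x0+ww,5)))
np.save('capshot.npy',m)
E
python3 cap.py
```

```text
13.15 [499.58347522  -4.92523324 177.91534465] [-3.13944931e+00 -1.04060778e-03  1.63042759e+00] [-1.23837488e-01 -1.65275120e-02  1.53215883e+00  6.33152172e-04
  1.62825854e+00 -1.83434229e-01]
net 0.58 [280.4, 213.9] 1370
orange [ 494  195   66   47 1294] [529.63060278 218.48454405]
pred top centre [279.96945391 221.65680816]
V percentiles [211. 232. 235.]
ellipse ((532.4006958007812, 219.55810546875), (20.956565856933594, 110.08976745605469), 116.57857513427734)
195    .   .   .   .   .   .   .   .   .   .   .   .   .   .
200    .   . 234 224   .   .   .   .   .   .   .   .   .   .
205    . 236 236 236 233 225 198   .   .   .   .   .   .   .
210    . 225 229 235 236 235 234 227 206   .   .   .   .   .
215    .   . 199 225 233 235 235 235 234 226 202   .   .   .
220    .   .   .   . 206 227 231 235 235 235 234 225 199   .
225    .   .   .   .   .   . 207 227 234 235 235 234 233 223
230    .   .   .   .   .   .   .   . 211 228 234 234 235 234
235    .   .   .   .   .   .   .   .   .   . 211 228 234 234
240    .   .   .   .   .   .   .   .   .   .   .   . 210 227
```

```bash
python3 - <<'E'
from st import *
T,p,st=tool(); w=snap('wrist')
d=vision.regions_of(w,'cap')[0]; m=d['pixels']; ys,xs=np.nonzero(m); print(d['conf'],xs.min(),xs.max(),ys.min(),ys.max())
im=w['img']
for y in range(185,250,4):
    print(y,' '.join('%d,%d,%d'%tuple(im[y,x]) for x in range(252,312,6)), np.nonzero(m[y])[0][[0,-1]] if m[y].any() else '')
for z in (107,75): print(z,[ (ray(w,[[xs.min(),213]],z)[0]-p)@T, (ray(w,[[xs.max()+1,213]],z)[0]-p)@T])
c=S([0,-112,107])[0]+[-2.5,0,0]
print(proj(w,[c,c+T@[16,0,0],c-T@[16,0,0],c-T@[16,0,0]-[0,0,32]]))
E
```

```text
0.74 262 300 193 235
185 53,72,102 54,73,105 53,72,105 53,67,92 57,57,61 64,63,64 55,55,60 53,72,103 53,73,107 53,74,107 
189 53,71,101 53,72,105 54,67,92 69,68,70 70,68,71 71,70,72 70,69,71 62,61,63 54,73,107 53,73,108 
193 52,69,99 53,71,104 64,63,65 71,69,69 90,61,50 92,59,47 82,64,59 68,67,69 56,61,76 51,71,105 [279 282]
197 53,69,99 53,72,103 70,68,69 89,60,47 95,60,44 102,63,45 94,59,45 80,64,60 70,68,69 52,71,105 [269 291]
201 53,69,99 55,69,97 72,68,67 111,67,46 126,74,48 134,78,49 110,65,43 97,59,42 69,68,69 51,71,104 [266 295]
205 52,68,97 71,77,91 94,65,54 145,84,51 156,91,54 157,92,54 158,92,54 119,70,46 71,66,65 52,70,103 [264 297]
209 53,69,98 117,116,119 107,70,53 154,89,52 155,90,53 156,91,54 157,91,53 157,92,54 80,64,58 52,70,101 [263 299]
213 52,68,96 55,70,99 139,80,49 154,89,52 155,90,53 156,91,53 157,92,53 157,91,54 106,70,53 52,71,103 [262 299]
217 52,68,95 55,71,103 146,116,99 150,119,102 151,120,102 155,92,57 155,90,51 157,90,53 127,78,53 54,72,103 [262 300]
221 53,67,94 54,71,102 150,112,90 156,116,92 158,118,93 155,92,56 155,90,52 155,90,51 102,73,78 52,70,1
[... 411 characters left out ...]
,95,92 94,93,91 94,93,91 92,91,90 
241 162,162,157 165,164,158 164,164,159 127,126,123 97,96,94 95,94,92 94,93,91 94,93,91 94,92,91 93,92,89 
245 165,164,160 164,163,158 168,167,163 163,162,157 166,165,160 108,107,104 95,94,91 94,94,92 92,91,89 94,94,91 
249 162,161,156 167,167,161 165,164,159 167,167,160 166,166,161 168,167,162 159,158,153 105,104,102 99,98,95 94,93,90 
107 [array([  7.22116367, -15.72781523,  71.45044571]), array([ 7.28389634, 16.33390719, 71.41428628])]
75 [array([ -2.5564344 , -17.78652352, 103.44621297]), array([ -2.48570144,  18.3640218 , 103.40544213])]
[[279.60589098 222.16316408]
 [279.59950617 203.54509211]
 [279.61210133 240.15232021]
 [279.87299859 227.44426401]]
```

Request:
{"api": "carry_out", "payload": {"motion": [[0,0,-8.2,0.0035,0,0,90],[0,0,-8.2,0,0,0,90],[0,0,-8.2,0,0,0,90],[0,0,-8.2,0,0,0,90],[0,0,-8.2,0,0,0,90],[0,0,-8.2,0,0,0,90],[0,0,-8.2,0,0,0,90],[0,0,-8.2,0,0,0,90]]}}

```text
time: 14.15
position: [499.9, -0.8, 179.1]
tool_rot: [3.141, -0.0, 2.783]
ft_force: [0.9, -0.5, 0.1]
width: 0.644
gripper_force: 0.0
```

Request:
{"api": "carry_out", "payload": {"motion": [[0,0,-8.2,0,0,0,90],[0,0,-8.2,0,0,0,90],[0,0,0,0,0,0,90],[0,0,0,0,0,0,90],[0,0,0,0,0,0,90]]}}

```text
time: 14.65
position: [499.9, -1.4, 179.1]
tool_rot: [3.142, 0.0, 3.061]
ft_force: [0.8, -0.0, -0.3]
width: 0.649
gripper_force: 0.0
```

```bash
cat > cap2.py <<'E'
from st import *
T,p,st=tool(); print(st['time'],p,st['tool_rot'],st['joint_positions'][5],st['torque'])
w=snap('wrist')
d=vision.regions_of(w,'cap')[0]; m=d['pixels']; ys,xs=np.nonzero(m); print(d['conf'],xs.min(),xs.max(),ys.min(),ys.max())
k=max(range(ys.min(),ys.max()),key=lambda y:(m[y].sum(),-abs(y-ys.mean())))
wid=[(y,int(m[y].sum())) for y in range(ys.min(),ys.max()+1)]; print(wid)
u=(xs.min()+xs.max()+1)/2; v=ys.max()+1
g=(ray(w,[[u,v]],107)[0]-p)@T; print('cap centre tool', g+[16,0,0])
E
python3 cap2.py
```

```text
14.65 [499.91707546  -1.39672363 179.06814093] [3.14158823e+00 4.89272844e-05 3.06089354e+00] -1.6063567323432075 [-0.00592945 -0.12959282 -0.05041571]
0.96 261 299 193 236
[(193, 6), (194, 13), (195, 18), (196, 21), (197, 24), (198, 27), (199, 27), (200, 29), (201, 30), (202, 32), (203, 33), (204, 35), (205, 35), (206, 35), (207, 36), (208, 37), (209, 37), (210, 37), (211, 37), (212, 38), (213, 39), (214, 39), (215, 39), (216, 39), (217, 39), (218, 39), (219, 39), (220, 39), (221, 39), (222, 38), (223, 37), (224, 37), (225, 35), (226, 35), (227, 34), (228, 33), (229, 31), (230, 29), (231, 27), (232, 25), (233, 22), (234, 19), (235, 14), (236, 9)]
cap centre tool [ 0.6809172  -0.08511986 72.06889016]
```

Request:
{"api": "carry_out", "payload": {"motion": [[0,0,0,0.0005,0,0.02,90],[0,0,0,0,0,0.03,90],[0,0,0,0,0,0.03,90],[0,0,0,0,0,0.015,90],[0,0,0,0,0,0.004,90],[0,0,0,0,0,0,90],[0,0,0,0,0,0,90]]}}

```text
time: 15.45
position: [500.4, -1.8, 81.4]
tool_rot: [-3.141, 0.002, 3.062]
ft_force: [0.9, -0.9, -0.4]
width: 0.645
gripper_force: 0.0
```

Request:
{"api": "carry_out", "payload": {"motion": [[0,0,0,0,0,0.001,110],[0,0,0,0,0,0,150],[0,0,0,0,0,0,180],[0,0,0,0,0,0,255],[0,0,0,0,0,0,255],[0,0,0,0,0,0,255]]}}

```text
time: 16.05
position: [499.6, -2.7, 79.5]
tool_rot: [-3.14, 0.001, 3.062]
ft_force: [-0.4, -3.5, 2.4]
width: 0.334
gripper_force: 30.0
```

```bash
cat > q.py <<'E'
from h import *
for i in range(3):
    T,p,st=tool(); print(st['time'],p.round(1),st['tool_rot'].round(3),st['width'],st['gripper_force'],st['torque'].round(3),st['ft_force'].round(1),'q6 %.3f'%st['joint_positions'][5],st['effort'][5])
    if i<2: snap('top')
E
python3 q.py
```

```text
16.05 [499.6  -2.7  79.5] [-3.140e+00  1.000e-03  3.062e+00] 0.3337159233617272 29.998835921287537 [-0.59  -0.015  0.025] [-0.4 -3.5  2.4] q6 -1.608 0.011885675776284188
16.1 [499.6  -2.6  79.5] [-3.140e+00  1.000e-03  3.062e+00] 0.3342307132789403 29.99912917613983 [-0.676  0.023  0.034] [-0.1 -3.5  2.4] q6 -1.608 0.010106579284183681
16.15 [499.6  -2.6  79.5] [-3.140e+00  1.000e-03  3.062e+00] 0.33565144043456796 29.99944567680359 [-0.733 -0.002  0.051] [-1.2 -4.1  2.8] q6 -1.608 0.007749038049951196
```

Request:
{"api": "carry_out", "payload": {"motion": [[0,0,5,0,0,0,255],[0,0,7,0,0,0,255],[0,0,7,0,0,0,255],[0,0,7,0,0,0,255],[0,0,7,0,0,0,255],[0,0,7,0,0,0,255]]}}

```text
time: 16.75
position: [499.5, -3.0, 79.5]
tool_rot: [-3.14, 0.002, 2.359]
ft_force: [-1.0, -5.4, 3.0]
width: 0.334
gripper_force: 30.0
```

```bash
python3 q.py; python3 - <<'E'
from h import *
for n in('top','scene'):
  t=snap(n)
  for q in('ram','cart'):
    for d in vision.regions_of(t,q)[:1]: print(n,q,d['conf'],d['position'],ray(t,[d['position']],32)[0])
E
```

```text
16.75 [499.5  -3.   79.5] [-3.140e+00  2.000e-03  2.359e+00] 0.3336377774436242 29.995847046375275 [-0.967  0.085  0.248] [-1.  -5.4  3. ] q6 -0.906 -0.7656905986368656
16.8 [499.5  -2.9  79.5] [-3.140e+00  2.000e-03  2.355e+00] 0.3348211059646613 30.000500679016113 [-0.943  0.112  0.069] [-1.3 -4.5  2.5] q6 -0.902 0.4482568334788084
16.85 [499.5  -3.   79.5] [-3.140e+00  2.000e-03  2.362e+00] 0.33075640630407716 30.000658929347992 [-0.873  0.082 -0.126] [-1.7 -4.7  2. ] q6 -0.908 0.31749232672154903
scene ram 0.44 [328.0, 237.6] [496.65934291  51.11420924  32.        ]
scene cart 0.65 [345.0, 250.8] [483.07010482 109.15228018  32.        ]
```

Request:
{"api": "carry_out", "payload": {"motion": [[0,0,7,0,0,0,255],[0,0,7,0,0,0,255],[0,0,7,0,0,0,255],[0,0,7,0,0,0,255],[0,0,7,0,0,0,255],[0,0,7,0,0,0,255]]}}

```text
time: 17.75
position: [499.1, -3.1, 79.5]
tool_rot: [-3.141, 0.003, 1.626]
ft_force: [-1.6, -5.4, 3.0]
width: 0.331
gripper_force: 30.0
```

```bash
python3 q.py|head -1
```

```text
17.75 [499.1  -3.1  79.5] [-3.141e+00  3.000e-03  1.626e+00] 0.33135760906167117 29.99553143978119 [-1.074  0.295  0.228] [-1.6 -5.4  3. ] q6 -0.173 -0.7639988511800766
```

Request:
{"api": "carry_out", "payload": {"motion": [[0,0,4,0,0,0,255],[0,0,4,0,0,0,255]]}}

```text
time: 18.05
position: [499.1, -3.1, 79.5]
tool_rot: [-3.141, 0.003, 1.489]
ft_force: [-3.1, -5.0, 2.6]
width: 0.334
gripper_force: 30.0
```

```bash
python3 q.py|head -1
```

```text
18.05 [499.1  -3.1  79.5] [-3.141e+00  3.000e-03  1.489e+00] 0.3339233378057398 29.998324513435364 [-1.094  0.302  0.386] [-3.1 -5.   2.6] q6 -0.036 -0.1792585663497448
```

Request:
{"api": "carry_out", "payload": {"motion": [[0,0,3,0,0,0,255]]}}

```text
time: 18.25
position: [499.0, -3.1, 79.5]
tool_rot: [-3.141, 0.003, 1.439]
ft_force: [-2.7, -6.0, 4.4]
width: 0.336
gripper_force: 30.0
```

```bash
python3 q.py|head -1; python3 - <<'E'
from st import *
w=snap('wrist'); 
for q in ('cart','ram'):
  for d in vision.regions_of(w,q)[:1]:
    b=cv2.boxPoints(cv2.minAreaRect(np.argwhere(d['pixels'])[:,::-1].astype(np.float32))); print(q,d['conf'],b.round().tolist())
E
```

```text
18.25 [499.   -3.1  79.5] [-3.141e+00  3.000e-03  1.439e+00] 0.33643812419864993 29.998451471328735 [-1.062  0.326  0.442] [-2.7 -6.   4.4] q6 0.015 -0.20031586289405823
cart 0.98 [[203.0, 0.0], [260.0, -11.0], [285.0, 119.0], [227.0, 130.0]]
ram 0.96 [[239.0, 122.0], [281.0, 121.0], [282.0, 184.0], [240.0, 185.0]]
```

Request:
{"api": "carry_out", "payload": {"motion": [[0,0,3,0,0,0,255]]}}

```text
time: 18.6
position: [499.0, -3.1, 79.5]
tool_rot: [-3.141, 0.003, 1.386]
ft_force: [-3.3, -5.4, 3.8]
width: 0.335
gripper_force: 30.0
```

```bash
python3 q.py|head -1
```

```text
18.6 [499.   -3.1  79.5] [-3.141e+00  3.000e-03  1.386e+00] 0.3346084765486216 29.998330771923065 [-1.109  0.326  0.386] [-3.3 -5.4  3.8] q6 0.067 -0.21145358216017485
```

```bash
python3 - <<'E'
from st import *
cv2.imwrite('pics/x.png',snap('scene')['img'])
for n in('scene','top'):
  t=snap(n); im=cv2.GaussianBlur(t['img'],(0,0),.5); print(n)
  for y in np.arange(-50,64,2.): 
    u=proj(t,S([(-2.5,y,47)]))[0]; print(y,u.round(1),im[int(round(u[1])),int(round(u[0]))])
E
```

```text
scene
-50.0 [330.4 236.3] [190 178 168]
-48.0 [330.9 236.8] [191 179 168]
-46.0 [331.3 237.3] [191 179 168]
-44.0 [331.8 237.8] [177 167 157]
-42.0 [332.3 238.3] [177 167 157]
-40.0 [332.8 238.9] [138 131 122]
-38.0 [333.3 239.4] [138 131 122]
-36.0 [333.8 239.9] [47 46 42]
-34.0 [334.3 240.4] [47 46 42]
-32.0 [334.7 240.9] [39 54 83]
-30.0 [335.2 241.5] [39 54 83]
-28.0 [335.7 242. ] [ 59 103 186]
-26.0 [336.2 242.5] [ 61 105 187]
-24.0 [336.7 243. ] [ 67 100 160]
-22.0 [337.2 243.6] [166 175 185]
-20.0 [337.7 244.1] [192 195 188]
-18.0 [338.2 244.6] [234 235 226]
-16.0 [338.7 245.1] [236 236 223]
-14.0 [339.2 245.7] [228 232 226]
-12.0 [339.7 246.2] [197 205 209]
-10.0 [340.2 246.7] [175 189 204]
-8.0 [340.7 247.3] [204 212 211]
-6.0 [341.2 247.8] [233 236 227]
-4.0 [341.7 248.3] [237 236 221]
-2.0 [342.2 248.8] [238 239 229]
0.0 [342.7 249.4] [237 236 222]
2.0 [343.2 249.9] [238 239 229]
4.0 [343.7 250.4] [237 236 221]
6.0 [344.2 251. ] [237 239 228]
8.0 [344.7 251.5] [237 238 227]
10.0 [345.2 252.1] [237 238 227]
12.0 [345.7 252.6] [238 239 227]
14.0 [346.2 253.1] [238 239 227]
1
[... 1971 characters left out ...]
08 205]
22.0 [211.9 238.4] [206 207 205]
24.0 [211.2 238.5] [198 202 203]
26.0 [210.6 238.5] [198 202 203]
28.0 [209.9 238.5] [185 192 200]
30.0 [209.2 238.5] [181 186 190]
32.0 [208.6 238.5] [181 186 190]
34.0 [207.9 238.6] [192 193 192]
36.0 [207.3 238.6] [188 189 190]
38.0 [206.6 238.6] [188 189 190]
40.0 [205.9 238.6] [160 170 188]
42.0 [205.3 238.7] [118 145 187]
44.0 [204.6 238.7] [118 145 187]
46.0 [204.  238.7] [ 79 119 175]
48.0 [203.3 238.7] [ 55  98 152]
50.0 [202.7 238.8] [ 55  98 152]
52.0 [202.  238.8] [ 54 101 154]
54.0 [201.3 238.8] [ 60 111 167]
56.0 [200.7 238.8] [ 60 111 167]
58.0 [200.  238.8] [ 64 114 170]
60.0 [199.4 238.9] [ 80 118 166]
62.0 [198.7 238.9] [ 80 118 166]
```

The cartridge's end plate runs straight into the stop with no gap, and the torque sits at the clutch level of about 0.4 N m. I'll turn the remaining slip.

Request:
{"api": "carry_out", "payload": {"motion": [[0,0,5,0,0,0,255],[0,0,5,0,0,0,255],[0,0,5,0,0,0,255],[0,0,5,0,0,0,255],[0,0,5,0,0,0,255],[0,0,5,0,0,0,255],[0,0,3,0,0,0,255]]}}

```text
time: 19.55
position: [498.8, -3.0, 79.5]
tool_rot: [3.141, 0.003, 0.809]
ft_force: [-4.4, -5.2, 3.7]
width: 0.338
gripper_force: 30.0
```

```bash
python3 q.py|head -1
```

```text
19.55 [498.8  -3.   79.5] [3.141e+00 3.000e-03 8.090e-01] 0.33785074545187815 29.999032616615295 [-1.037  0.496  0.375] [-4.4 -5.2  3.7] q6 0.645 0.10107778245583177
```

Request:
{"api": "carry_out", "payload": {"motion": [[0,0,0,0,0,0,255],[0,0,0,0,0,0,140],[0,0,0,0,0,0,90],[0,0,0,0,0,0,90],[0,0,0,0,0,0,90],[0,0,0,0,0,-0.01,90],[0,0,0,0,0,-0.03,90],[0,0,0,0,0,-0.04,90]]}}

```text
time: 20.45
position: [497.9, -1.4, 158.3]
tool_rot: [-3.138, 0.003, 0.811]
ft_force: [0.4, -0.1, -0.2]
width: 0.649
gripper_force: 0.0
```

Request:
{"api": "carry_out", "payload": {"motion": [[0,0,0,0,0,-0.03,90],[0,0,0,0,0,0,90],[0,0,0,0,0,0,90]]}}

```text
time: 20.75
position: [499.9, -1.7, 190.1]
tool_rot: [3.14, -0.001, 0.811]
ft_force: [-0.5, -0.0, -0.2]
width: 0.649
gripper_force: 0.0
```

```bash
cat > ang.py <<'E'
from st import *
T,p,st=tool(); print(st['time'],p,st['tool_rot'])
w=snap('wrist','w9'); im=w['img'].astype(int)
c=p.copy()
d=vision.regions_of(w,'cap')[0]; m=d['pixels']; ys,xs=np.nonzero(m); print(d['conf'],xs.min(),xs.max(),ys.min(),ys.max())
g=ray(w,[[(xs.min()+xs.max()+1)/2,ys.max()+1]],107)[0]+T@[16,0,0]; print('centre',g)
C=np.array([499.5,-2.5])
for nm,z,rads in(('cap',107,(8,11,13)),('hub',74,(18.5,19.5,20.5))):
  for rad in rads:
    th=np.radians(np.arange(0,360,4)); P=np.c_[C[0]+rad*np.cos(th),C[1]+rad*np.sin(th),np.full(len(th),z)]
    u=proj(w,P); v=cv2.remap(w['img'],u[:,:1].astype(np.float32),u[:,1:].astype(np.float32),cv2.INTER_LINEAR)[:,0].astype(int)
    b=v[:,2] if nm=='cap' else v.sum(1)//3
    k=np.argsort(-b)[:6]; print(nm,rad,'bg',int(np.median(b)),[(int(np.degrees(th[i])+.5),int(b[i]),v[i].tolist()) for i in k])
E
python3 ang.py
```

```text
20.75 [499.87440722  -1.68127215 190.07770805] [ 3.13983279e+00 -1.40268600e-03  8.10885967e-01]
0.82 263 300 193 234
centre [499.77230348  -1.98924567 107.02244297]
cap 8 bg 52 [(60, 135, [157, 147, 135]), (56, 132, [157, 144, 132]), (64, 127, [156, 140, 127]), (52, 120, [156, 135, 120]), (68, 114, [155, 130, 114]), (48, 102, [154, 122, 102])]
cap 11 bg 52 [(60, 131, [156, 144, 131]), (56, 131, [156, 145, 131]), (64, 115, [155, 131, 115]), (52, 113, [155, 131, 113]), (68, 88, [153, 111, 88]), (48, 85, [154, 110, 85])]
cap 13 bg 52 [(56, 132, [156, 145, 132]), (60, 130, [157, 143, 130]), (52, 111, [155, 128, 111]), (64, 105, [154, 124, 105]), (48, 76, [154, 103, 76]), (68, 72, [153, 101, 72])]
hub 18.5 bg 70 [(104, 138, [146, 140, 130]), (100, 133, [140, 134, 125]), (108, 105, [109, 106, 100]), (96, 98, [102, 98, 94]), (264, 97, [151, 87, 53]), (252, 96, [150, 87, 52])]
hub 19.5 bg 69 [(104, 139, [146, 141, 130]), (100, 134, [141, 135, 127]), (108, 102, [106, 103, 98]), (196, 96, [149, 86, 53]), (272, 96, [150, 87, 52]), (276, 96, [148, 86, 54])]
hub 20.5 bg 69 [(104, 137, [144, 139, 129]), (100, 132, [139, 133, 125]), (108, 97, [101, 98, 94]), (268, 97, [151, 88, 53]), (220, 96, [149, 86, 53]), (260, 96, [150, 87, 53])]
```

The cap line is at about 58° and the hub line at about 102°, so the clutch slipped about 0.77 rad, within 0.5–1.1. The hand is clear, so I'm handing in.

```bash
python3 -c "
from h import *
print(job.finish_job())"
```

```text
the job is handed in; nothing more can be done
None
```

The clean cartridge lies in the channel, clamped against the stop; the clutch slipped about 0.77 rad (two clicks, measured from the white lines), the arm touches nothing, and the job is handed in with no verdict returned.

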